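Unscrew the sprung cap of a donated jar

ROBOT

A 7-joint arm with a two-finger parallel gripper is mounted at the origin on the work surface. World frame = base frame: x ahead of the robot, y to its left, z up, the work surface at z = 0. Lengths are in mm, angles in rad, forces in N, time in s.
With the tool pointing down it reaches from about 400 to 875 mm from the base axis. Payload 4.4 kg.
Tool frame: the origin (TCP) lies midway between the tips of the shut fingers; the grasp point (between the pads) lies 19 mm behind it (ctrl.pinch_z is the distance from the TCP to the grasp point, in mm); z points along the fingers, y is the line along which they close (so a half turn about z gives the same grasp; the last joint's range is limited). The gripper opens to 85 mm and grips with 20 to 120 N. Pads are 22 mm wide; open, the fingers measure 114 mm over their backs; the gripper's body (76 mm by 85 mm) begins 54 mm behind the grasp point. The pads swing forward as they close: fully open they stand 13 mm farther back than shut.
Start: joints at [1.04, 0.628, 0.038, 1.517, -0.027, 0.996, -0.02], TCP at [291.387, -581.043, 231.313] pointing down, gripper open.
Joint ranges: [-3.06, 3.06], [-0.37, 2.12], [-1.25, 1.32], [0.18, 2.47], [-1.1, 4.24], [0.23, 1.98], [-2.94, 2.94]. Speed limits (rad/s): [2.57, 2.57, 3.14, 3.14, 3.14, 3.14, 3.14].

INTERFACE

Orientations are given as [roll, pitch, yaw] about the fixed x, y, z axes, in that order (R = Rz(yaw) Ry(pitch) Rx(roll)).
In Python, from cell import read_state, cams, order, ctrl gives the robot as it stands.
- The arm moves only by the tool move_arm, never from a script. Its argument "targets" is text: rows parted by semicolons, each of 7 numbers parted by spaces: the gripper's target within -1 to 1 (fully open at 1, half-way at 0, shut at -1), then the shift along the tool's x, y, z in cm, then the turn, a rotation vector about the tool's x, y, z in degrees. A call has 1 to 5 rows; each row shifts and turns the commanded pose from where the row before left it, along the tool's axes as they then stand; what a row does not reach is not made up. A row lasts 1/12 s, in which the tool goes at most 41.7 mm and 7.16 degrees, less where a joint would pass 70% of its speed; a pose out of reach is approached as far as the arm can. A call with a gripper value outside its range is refused whole. The fingers move at their own pace and stop on an object; the grip force is fixed at half the most. Time passes only in rows, so rows that do not move let the fingers close. It gives the time, the measured TCP pose, the force, the opening and the grip force at its end, in the units of the state.
- read_state(): the state, without advancing time (a new reading comes with each control period).
- cams.get_image(name): name is "side" or "top" or "wrist"; returns a dict with "color" (384x512x3 uint8, red, green, blue), "fovy" (degrees; the focal length in pixels is half the picture's height over the tangent of half this angle, whatever the lens; pixels are square), "cx", "cy" (the principal point, pixels), "rvec" (rotation vector, rad) and "tvec" (3), from world to camera coordinates, as OpenCV has them. Camera axes: x right, y down, z forward; pixel columns grow to the right and rows downward; lengths in mm; the calibration is good to about 2 mm. A picture is of the moment at which its call begins. There is no depth.
- order.finish_job(): hands the job in; it is judged then, once.
The state is a dict: "clock": time; "qpos": joint angles; "qd": joint speeds; "tau": joint torques, N m; "eef_pos": TCP position; "tool_rot": TCP orientation; "force": force on the tool from outside, world axes, zero at the start; "torque": the same for the moment, N m; "width": finger opening in mm; "gripper_force": force on a finger pad.
Only numpy, scipy, OpenCV 4.12 (cv2) and the standard library are available. Lean on these libraries where they do the work, as an engineer would, in place of code of your own. Each camera call takes 0.05 s, during which the arm holds its last target. There are 200 camera calls.

TASK

Unscrew the orange cap from the green glass jar in the blue clamp, turn by turn, without straining the glass thread: let the cap climb as it turns and do not pull, press or shove it sideways. A sprung plug pushes it off at the last, so have it in the gripper as it comes free; lift it off and set it gently, open side down, in the middle of the small blue dish, then let go. Leave the other things where they stand.

Things in the scene. Friction and masses are not known exactly. Their poses are not given: they have to be found in the camera images.
- cap_mid (a point): Centre (half-way up) of the orange screw cap: round, 48 mm across, 52 mm tall, 70 g, top 14 mm solid, hollow and open below; z up along the cap. It starts screwed right down on the jar's neck, its centre 120 mm above the counter. It unscrews counter-clockwise seen from above, more than one full turn but less than one and a half, climbing somewhere between 10 and 35 mm per turn.
- cap: The same cap: origin at the centre of its open underside, 26 mm below cap_mid. Its thread has about 1 mm of play up and down and sideways and holds the cap where it is left between turns; more than 16 N between cap and glass (pull, press and side load, the plug's push included) damages the thread, so keep the load on the hand under about 8 N.
- neck_top (a point): Centre of the top of the jar's neck (32 mm across), 130 mm above the counter, z up. A sprung plug in the neck, 24 mm across, pushes up inside the cap with 6 N when shut and 3.5 N as the cap comes free, then jumps out to 33 mm above the neck top: an unheld cap is thrown off.
- jar: The green glass jar, 90 mm across, shoulder 84 mm above the counter, fixed in a blue clamp (68 mm tall) with a grey base of 130 by 150 mm; all one fixed body. Origin on the counter under the neck's axis, z up, x and y along the base's sides.
- dish_floor (a point): Centre of the flat inner floor of the loose blue dish in which the cap goes: floor 5 mm above the counter, about 80 mm across, rim 106 mm across and 11 mm high. Set down in it, the cap's centre is 31 mm above the counter.
- dish: The same dish: origin at the centre of its underside.
- bowl: Bystander, to be left alone: white bowl; origin under its centre.
- mug: Bystander, to be left alone: white mug; origin under its centre.
- tumbler_a: Bystander, to be left alone: clear glass tumbler; origin under its centre.
- tumbler_b: Bystander, to be left alone: amber glass tumbler; origin under its centre.
- plate: Bystander, to be left alone: white plate; origin under its centre.
- sauce_jar: Bystander, to be left alone: small jar with a red lid; origin under its centre.
- spoon: Bystander, to be left alone: wooden spoon; origin under its centre.
There are look-alikes about, which are no part of the job. Of the things that look like the cap, the largest one is meant.

How it is judged:
By the outcome, as a careful person would: the job done as asked, in the order asked, and still so for the second after the job is handed in, with the robot touching nothing.
It also fails if it takes over 72 s, if anything falls off the work surface, if the arm or the gripper's body presses on something with over 40 N, if the wrist force passes 120 N, or if a joint passes its speed limit or range.

## Working session

There is one attempt and no reset: what is moved stays moved. The work goes in short steps, Python scripts to look and compute and a tool call to move; the robot and the scene stay as the last step left them, time stands still between calls to the robot, and variables do not carry over. Pictures are saved under pics/ and viewed, at most 10 in all, crops included, and the job is handed in when it is done.

Besides the shell and the picture viewer there is one more tool, called after "Emit:" by a JSON object that holds its "method" and its "body". move_arm: Moves the arm, as the interface text tells. Its arguments: {"type":"object","properties":{"targets":{"type":"string"}},"required":["targets"]}

```bash
ls; mkdir -p pics
cat > h.py <<'E'
import numpy as np,cv2
from cell import read_state,cams,order,ctrl
def cam(n):
    d=cams.get_image(n);h,w=d["color"].shape[:2]
    f=h/2/np.tan(np.radians(d["fovy"])/2)
    K=np.array([[f,0,d["cx"]],[0,f,d["cy"]],[0,0,1.]])
    R=cv2.Rodrigues(np.array(d["rvec"],float))[0];t=np.array(d["tvec"],float).ravel()
    return d["color"],K,R,t
def onz(c,u,v,z):
    _,K,R,t=c;C=-R.T@t;r=R.T@np.linalg.inv(K)@np.array([u,v,1.])
    return C+r*(z-C[2])/r[2]
def proj(c,p):
    _,K,R,t=c;q=K@(R@np.array(p,float)+t);return q[:2]/q[2]
def save(n,im,s=1):
    cv2.imwrite("pics/"+n,cv2.resize(im[...,::-1],None,fx=s,fy=s,interpolation=cv2.INTER_CUBIC))
E
python3 - <<'E'
from h import *
a=cam("top");b=cam("side")
save("t0.png",a[0],1.5);save("s0.png",b[0],1.5)
np.save("top0.npy",a[0]);print(a[1:],b[1:]);print(read_state(),ctrl.pinch_z)
E
```

```text
pics
(array([[466.12743262,   0.        , 255.93090228],
       [  0.        , 466.12743262, 193.30836136],
       [  0.        ,   0.        ,   1.        ]]), array([[ 0.01541467, -0.99948419,  0.02817341],
       [-0.99465414, -0.01820534, -0.10164504],
       [ 0.10210552, -0.02645597, -0.99442171]]), array([ -34.10576916,  545.36593099, 1295.81860452])) (array([[455.44894013,   0.        , 252.69726842],
       [  0.        , 455.44894013, 191.00186271],
       [  0.        ,   0.        ,   1.        ]]), array([[-0.73978027, -0.67281814, -0.00639538],
       [-0.3947911 ,  0.44174024, -0.8056088 ],
       [ 0.54485331, -0.59344866, -0.59241333]]), array([ 414.94611936,  284.22510521, 1189.30550853]))
{'clock': 0.1, 'qpos': array([ 1.04020924,  0.62928053,  0.03841607,  1.51828689, -0.02703096,
        0.99631876, -0.01997583]), 'qd': array([-0.00042833, -0.00219155,  0.00261298, -0.00339334,  0.00105395,
        0.00116342, -0.00075192]), 'tau': array([ 2.55345578e-03, -5.64536119e+01,  1.23028189e+00, -1.93976837e+01,
        1.12872306e-02,  5.35989529e-03, -1.21603881e-05]), 'eef_pos': array([ 291.14048422, -580.5018306 ,  230.45705765]), 'tool_rot': array([-3.13981558e+00, -2.27689594e-05,  4.64817163e-01]), 'force': array([-0.176823  , -0.45258823,  0.28219597]), 'torque': array([-0.03196355,  0.02611558,  0.00746714]), 'gripper_force': 0.0, 'width': 85.26743827206234} 18.700000000000003
```

View pics/t0.png

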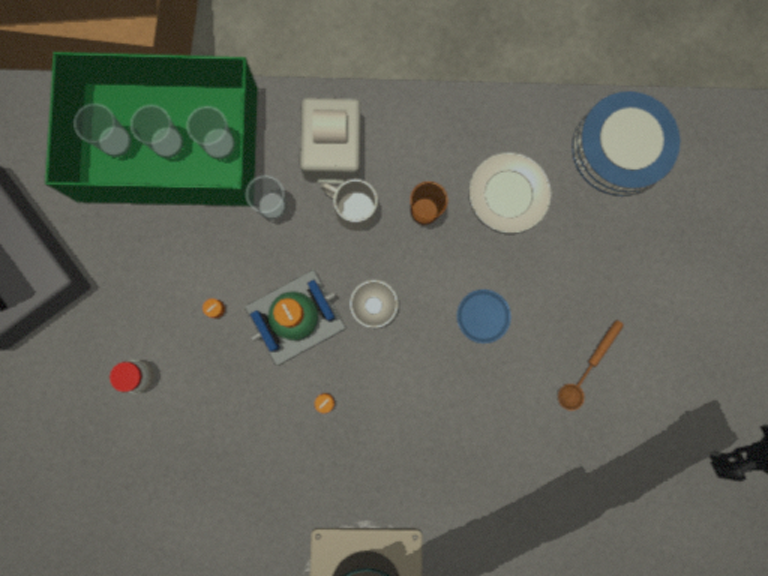

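View pics/s0.png

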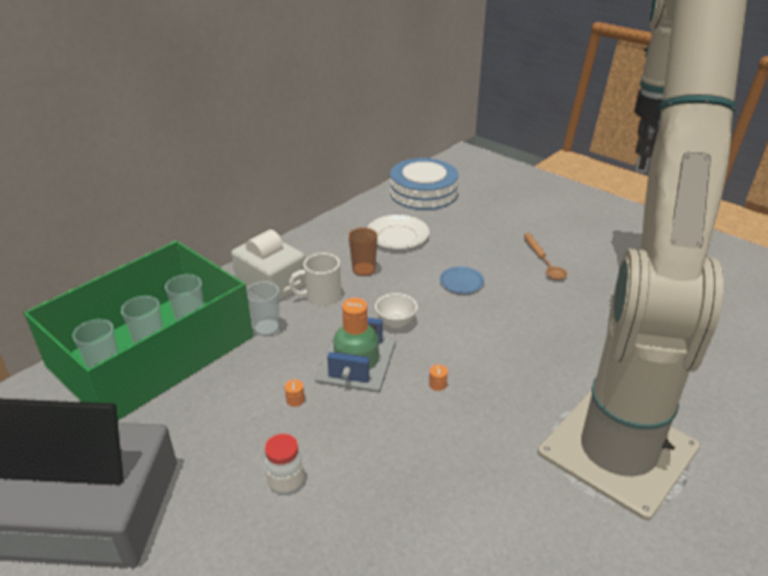

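Look-alikes in the top picture (×1.5 pixels): orange caps at (213,308) and (324,403), both small and lying on the counter, and the one on the green jar at (288,313), which is larger. The jar's cap is the one I want. The blue dish is at (483,316); the blue plate stack at (630,140) is only a look-alike.

```bash
cat > loc.py <<'E'
from h import *
from scipy.optimize import least_squares
def mask(c,lo,hi):
    hsv=cv2.cvtColor(c[0],cv2.COLOR_RGB2HSV);return cv2.inRange(hsv,lo,hi)
a=cam("top");b=cam("side")
for n,c,lo,hi in (("top",a,(5,140,120),(20,255,255)),("side",b,(5,140,120),(20,255,255)),("topblue",a,(98,90,50),(115,255,255)),("sideblue",b,(98,90,50),(115,255,255))):
    m=mask(c,lo,hi);k,l,s,ce=cv2.connectedComponentsWithStats(m)
    for i in range(1,k):
        if s[i,4]>60: print(n,s[i],ce[i].round(1), onz(c,*ce[i],146 if 'blue' not in n else 11).round(1))
save("crop.png",a[0][165:285,120:270],5)
E
python3 loc.py
```

```text
top [276 133  15  13 151] [283.  139.1] [677.9 -90.7 146. ]
top [135 199  13  13 107] [141.3 204.9] [498.6 271.7 146. ]
top [182 199  19  19 237] [191.3 207.8] [493.3 143.8 146. ]
top [394 215  21  28 134] [403.8 228.7] [ 448.8 -406.4  146. ]
top [210 263  13  12 110] [215.9 268.5] [340.1  77.  146. ]
side [395  16  39  11 156] [414.6  20.6] [  929.  -1829.4   146. ]
side [236 175  13   8  86] [242.1 178.5] [565.3  41.6 146. ]
side [229 199  16  23 292] [236.1 210.8] [470.  166.7 146. ]
side [287 244  11  16 136] [291.7 251.8] [255.  191.5 146. ]
side [190 254  12  16 149] [196.  261.7] [405.8 373.  146. ]
topblue [ 388   61   65   64 1680] [419.6  93.4] [ 855.1 -507.3   11. ]
topblue [206 187  17  27 166] [213.6 200.1] [525.9  95.7  11. ]
topblue [305 193  35  35 937] [322.2 210.4] [ 501.6 -216.9   11. ]
topblue [167 207  18  27 169] [175.7 220.2] [466.5 202.   11. ]
sideblue [219 235  27   8 126] [232.  238.4] [506.6 152.   11. ]
```

View pics/crop.png

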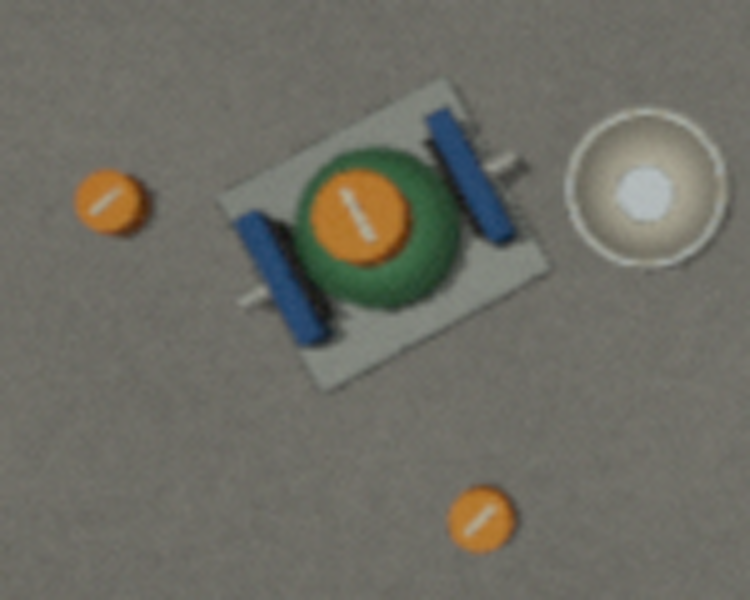

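The crop confirms it: the jar's cap (about 19 px across) is clearly larger than the two loose ones (about 13 px). Its white bar is useful for reading rotation. Next I move over to it.

Emit:
{"method": "move_arm", "body": {"targets": "1 3.18 -1.9 0 0 0 0;1 3.18 -1.9 0 0 0 0;1 3.18 -1.9 0 0 0 0;1 3.18 -1.9 0 0 0 0;1 3.18 -1.9 0 0 0 0"}}

```text
clock: 0.62
eef_pos: [391.5, -423.2, 231.2]
tool_rot: [-3.141, -0.0, 0.464]
force: [0.6, -0.1, -1.0]
width: 85.3
gripper_force: 0.0
```

Emit:
{"method": "move_arm", "body": {"targets": "1 3.18 -1.9 0 0 0 0;1 3.18 -1.9 0 0 0 0;1 3.18 -1.9 0 0 0 0;1 3.18 -1.9 0 0 0 0;1 1.83 -3.22 0 0 0 0"}}

```text
clock: 1.03
eef_pos: [476.3, -261.5, 231.4]
tool_rot: [3.139, -0.003, 0.466]
force: [1.2, -0.0, 0.6]
width: 85.3
gripper_force: 0.0
```

Emit:
{"method": "move_arm", "body": {"targets": "1 1.83 -3.22 0 0 0 0;1 1.83 -3.22 0 0 0 0;1 1.83 -3.22 0 0 0 0;1 1.83 -3.22 0 0 0 0;1 1.83 -3.22 0 0 0 0"}}

```text
clock: 1.45
eef_pos: [481.9, -76.3, 231.4]
tool_rot: [3.142, -0.0, 0.465]
force: [0.4, 0.1, 0.1]
width: 85.2
gripper_force: 0.0
```

Emit:
{"method": "move_arm", "body": {"targets": "1 1.83 -3.22 0 0 0 0;1 1.83 -3.22 0 0 0 0;1 1.83 -3.22 0 0 0 0;1 1.83 -3.22 0 0 0 0;1 1.83 -3.22 0 0 0 0"}}

```text
clock: 1.87
eef_pos: [491.5, 108.7, 231.4]
tool_rot: [3.141, -0.0, 0.465]
force: [-0.2, 0.4, 0.6]
width: 85.4
gripper_force: 0.0
```

Emit:
{"method": "move_arm", "body": {"targets": "1 0 0 0 0 0 0;1 0 0 0 0 0 0"}}

```text
clock: 2.03
eef_pos: [491.5, 109.8, 231.2]
tool_rot: [-3.141, -0.0, 0.47]
force: [1.1, -1.0, 0.4]
width: 85.3
gripper_force: 0.0
```

Run:
```python
from h import *
np.set_printoptions(precision=3,suppress=True)
s=read_state();print(s['clock'],s['qpos'],s['eef_pos'],s['tool_rot'],s['force'])
c=cam("wrist");save("w0.png",c[0],1.5);print(c[1:])
R,t=c[2],c[3];T=cv2.Rodrigues
C=-R.T@t;y=s['tool_rot']
from scipy.spatial.transform import Rotation as Ro
Rt=Ro.from_euler('xyz',y).as_matrix()
print("cam in tool",Rt.T@(C-s['eef_pos']),"axis",Rt.T@R[2], proj(c,(493.3,143.8,146)))
```

```text
2.0333 [-0.263  0.42  -0.017  1.919  0.008  0.803 -1.384] [491.484 109.768 231.182] [-3.141 -0.     0.47 ] [ 1.099 -0.976  0.409]
(array([[328.44 ,   0.   , 255.12 ],
       [  0.   , 328.44 , 194.696],
       [  0.   ,   0.   ,   1.   ]]), array([[ 0.454, -0.891, -0.001],
       [-0.848, -0.432,  0.306],
       [-0.274, -0.138, -0.952]]), array([-124.923,  423.355,  530.463]))
cam in tool [  77.821   -0.125 -143.869] axis [-0.307  0.     0.952] [214.438 177.471]
```

View pics/w0.png

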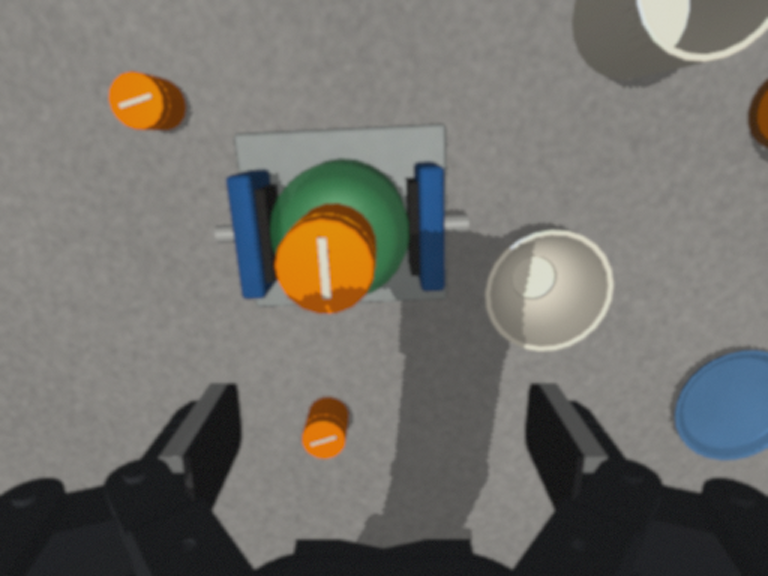

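The wrist view shows the cap's top at about (325,265) on the ×1.5 picture, between the clamp jaws, with the bowl to the right at (550,290). I'll measure the top circle now, then at another yaw so the hand camera's bias cancels.

```bash
cat > capc.py <<'E'
from h import *
from scipy.optimize import least_squares
from scipy.spatial.transform import Rotation as Ro
import json,sys
def cap(z=146,vmin=None,near=(493,144)):
    c=cam("wrist");s=read_state()
    hsv=cv2.cvtColor(c[0],cv2.COLOR_RGB2HSV)
    u,v=proj(c,(*near,z));
    m=cv2.inRange(hsv,(4,120,60),(24,255,255))
    yy,xx=np.mgrid[:384,:512];near_m=np.hypot(xx-u,yy-v)<45
    V=hsv[...,2]; th=vmin or cv2.threshold(V[(m>0)&near_m].reshape(-1,1),0,255,cv2.THRESH_OTSU)[0]
    top=((m>0)&near_m&(V>th)).astype(np.uint8)
    k,l,st,ce=cv2.connectedComponentsWithStats(top);i=1+np.argmax(st[1:,4])
    cn=max(cv2.findContours((l==i).astype(np.uint8),0,cv2.CHAIN_APPROX_NONE)[0],key=len)
    cn=cv2.convexHull(cn)[:,0,:]
    P=np.array([onz(c,a,b,z)[:2] for a,b in cn])
    r=least_squares(lambda p:np.hypot(*(P-p[:2]).T)-p[2],[*P.mean(0),24],loss='soft_l1',f_scale=.4)
    wm=cv2.inRange(hsv,(0,0,150),(180,110,255))*(np.hypot(xx-ce[i][0],yy-ce[i][1])<22)
    Q=np.argwhere(wm>0)[:,::-1];ang=None
    if len(Q)>10:
        W=np.array([onz(c,a,b,z)[:2] for a,b in Q]);d=np.linalg.svd(W-W.mean(0))[2][0];ang=np.degrees(np.arctan2(d[1],d[0]))%180
    print("th",th,"cap",r.x.round(2),"rms",np.sqrt(np.mean(r.fun**2)).round(2),"bar",ang)
    print("t",s['clock'],"eef",s['eef_pos'].round(2),"rot",s['tool_rot'].round(4),"q",s['qpos'].round(2),"F",s['force'].round(1),"w",round(s['width'],1))
    return c,s,r.x
if __name__=="__main__": 
    for _ in range(2): cap(float(sys.argv[1]) if len(sys.argv)>1 else 146)
E
python3 capc.py
```

```text
th 179.0 cap [493.67 142.83  23.04] rms 1.23 bar 29.568660068612502
t 2.1333 eef [491.59 106.09 231.17] rot [3.1409e+00 8.0000e-04 4.6440e-01] q [-0.26  0.42 -0.01  1.92  0.01  0.8  -1.38] F [ 0.2  0.9 -1.1] w 85.6
th 179.0 cap [493.7  142.94  23.03] rms 1.84 bar 29.566682006660443
t 2.1833 eef [491.68 105.41 231.22] rot [3.1408e+00 8.0000e-04 4.6280e-01] q [-0.26  0.42 -0.01  1.92  0.01  0.8  -1.38] F [ 0.6  0.2 -0.4] w 85.3
```

Emit:
{"method": "move_arm", "body": {"targets": "1 1.7 -2.95 0 0 0 0;1 0 0 0 0 0 7;1 0 0 0 0 0 7;1 0 0 0 0 0 7;1 0 0 0 0 0 7"}}

```text
clock: 2.6
eef_pos: [493.9, 139.0, 231.4]
tool_rot: [3.141, 0.0, -0.033]
force: [0.4, -0.3, -0.4]
width: 85.2
gripper_force: 0.0
```

Emit:
{"method": "move_arm", "body": {"targets": "1 0 0 0 0 0 0;1 0 0 0 0 0 0"}}

```text
clock: 2.77
eef_pos: [493.9, 139.6, 231.4]
tool_rot: [3.141, -0.0, -0.023]
force: [-0.3, 0.3, -0.3]
width: 85.5
gripper_force: 0.0
```

```bash
python3 capc.py
```

```text
th 142.0 cap [493.31 142.82  23.5 ] rms 0.93 bar 29.166430021180503
t 2.8167 eef [493.87 139.88 231.36] rot [ 3.1412e+00 -1.0000e-04 -2.2400e-02] q [-0.41  0.44  0.12  1.9  -0.07  0.81 -1.86] F [ 0.6  0.7 -0.6] w 85.2
th 141.0 cap [493.26 142.74  23.35] rms 0.33 bar 30.705037684717553
t 2.8667 eef [493.83 140.09 231.37] rot [ 3.1414 -0.     -0.0226] q [-0.41  0.44  0.12  1.9  -0.07  0.81 -1.86] F [0.6 0.8 0.7] w 85.2
```

Emit:
{"method": "move_arm", "body": {"targets": "1 0 0 0 0 0 7;1 0 0 0 0 0 7;1 0 0 0 0 0 7;1 0 0 0 0 0 7;1 0 0 0 0 0 7"}}

```text
clock: 3.28
eef_pos: [493.8, 140.5, 231.3]
tool_rot: [-3.142, 0.0, -0.639]
force: [0.0, -0.0, 0.0]
width: 85.8
gripper_force: 0.0
```

Emit:
{"method": "move_arm", "body": {"targets": "1 0 0 0 0 0 7;1 0 0 0 0 0 7;1 0 0 0 0 0 0;1 0 0 0 0 0 0"}}

```text
clock: 3.62
eef_pos: [493.7, 140.7, 231.3]
tool_rot: [3.141, -0.0, -0.875]
force: [0.1, -0.8, -0.1]
width: 85.6
gripper_force: 0.0
```

```bash
python3 capc.py
```

```text
th 186.0 cap [491.67 144.95  20.93] rms 3.78 bar 125.3878905464375
t 3.6667 eef [493.72 140.8  231.28] rot [ 3.1415  0.     -0.875 ] q [-0.58  0.45  0.35  1.9  -0.21  0.82 -2.56] F [-0.9  0.8 -0.1] w 85.6
th 186.0 cap [492.77 143.92  22.17] rms 3.02 bar 131.6863175368198
t 3.7167 eef [493.73 140.81 231.31] rot [-3.1416e+00  1.0000e-04 -8.7580e-01] q [-0.58  0.45  0.35  1.9  -0.21  0.82 -2.56] F [-0.5  0.7  0.2] w 85.6
```

Run:
```python
from h import *
c=cam("wrist");np.save("w1.npy",c[0]);u,v=proj(c,(493,143,146)).astype(int);print(u,v)
save("w1.png",c[0][v-60:v+60,u-70:u+70],5)
```

```text
253 203
```

View pics/w1.png

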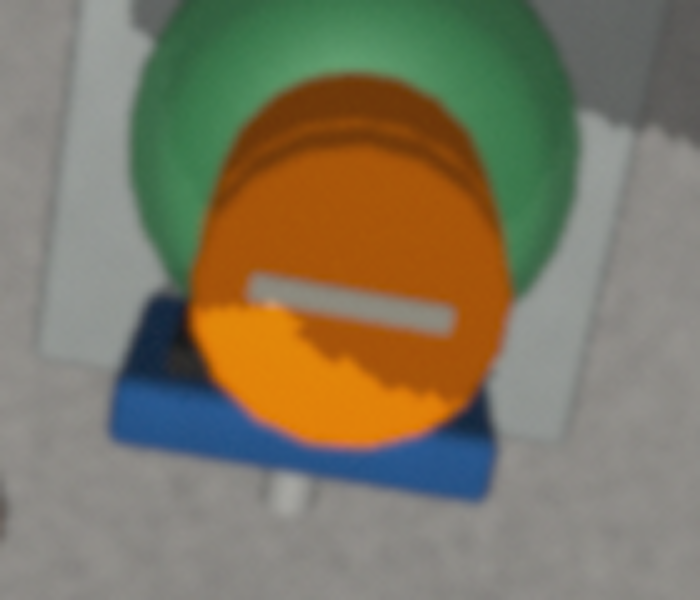

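The cap top is half in the hand's shadow, and the crop shows it centred at about (350,290). I'll fit the whole cap silhouette (a projected cylinder) instead of the bright top.

```bash
cat > sil.py <<'E'
from h import *
from scipy.optimize import least_squares
import sys
th=np.linspace(0,2*np.pi,72,endpoint=False)
def fit(name="wrist",zc=120.,near=(493.3,143.),fitz=False,c=None):
    c=c or cam(name);s=read_state()
    hsv=cv2.cvtColor(c[0],cv2.COLOR_RGB2HSV);m=cv2.inRange(hsv,(3,130,35),(24,255,255))
    m=cv2.morphologyEx(m,cv2.MORPH_OPEN,np.ones((3,3)))
    u,v=proj(c,(*near,zc))
    cs=cv2.findContours(m,cv2.RETR_EXTERNAL,cv2.CHAIN_APPROX_NONE)[0]
    cn=max([k for k in cs if np.hypot(*(k[:,0].mean(0)-(u,v)))<40],key=cv2.contourArea)[:,0].astype(float)
    def res(p):
        z=p[3] if fitz else zc
        P=[proj(c,(p[0]+24*np.cos(a),p[1]+24*np.sin(a),z+h)) for h in(-26,26) for a in th]
        H=cv2.convexHull((np.array(P)).astype(np.float32))
        return np.array([cv2.pointPolygonTest(H,(float(x),float(y)),True) for x,y in cn])-p[2]
    r=least_squares(res,[*near,.5]+([zc] if fitz else []),loss='soft_l1',f_scale=.5,diff_step=1e-4)
    print(name,"cap",r.x.round(2),"rms",np.sqrt(np.mean(res(r.x)**2)).round(2))
    return c,s,r.x
if __name__=="__main__":
    z=float(sys.argv[1]) if len(sys.argv)>1 else 120.
    c,s,x=fit(zc=z);fit(zc=z,fitz=True);fit("side",zc=z,fitz=True)
    y=s['tool_rot'][2];d=x[:2]-s['eef_pos'][:2]
    print("t",s['clock'],"eef",s['eef_pos'].round(2),"rot",s['tool_rot'].round(4),"q",s['qpos'].round(2),"F",s['force'].round(1),"T",s['torque'].round(2),"w",round(s['width'],1))
    print("d tool x,y:",(d[0]*np.cos(y)+d[1]*np.sin(y)).round(2),(d[0]*np.sin(y)-d[1]*np.cos(y)).round(2))
E
python3 sil.py
```

```text
wrist cap [493.49 142.91   0.83] rms 0.6
wrist cap [488.23 149.52  -2.36  94.82] rms 0.58
side cap [ 992.81 -351.79   -2.32 -455.08] rms 0.77
t 3.8167 eef [493.75 140.83 231.35] rot [-3.1415e+00  2.0000e-04 -8.7710e-01] q [-0.58  0.45  0.35  1.9  -0.21  0.82 -2.56] F [-1.1 -0.1 -0.1] T [ 0.   -0.   -0.04] w 85.3
d tool x,y: -1.77 -1.13
```

Emit:
{"method": "move_arm", "body": {"targets": "1 0 0 0 0 0 -7;1 0 0 0 0 0 -7;1 0 0 0 0 0 -7;1 0 0 0 0 0 -7;1 0 0 0 0 0 -7"}}

```text
clock: 4.33
eef_pos: [493.8, 140.9, 231.4]
tool_rot: [-3.142, -0.0, -0.261]
force: [0.7, 0.2, -0.5]
width: 85.2
gripper_force: 0.0
```

Emit:
{"method": "move_arm", "body": {"targets": "1 0 0 0 0 0 -7;1 0 0 0 0 0 -7;1 0 0 0 0 0 -7;1 0 0 0 0 0 -7;1 0 0 0 0 0 -7"}}

```text
clock: 4.75
eef_pos: [493.8, 140.8, 231.4]
tool_rot: [3.142, -0.0, 0.349]
force: [-0.8, -0.3, -0.2]
width: 85.6
gripper_force: 0.0
```

Emit:
{"method": "move_arm", "body": {"targets": "1 0 0 0 0 0 -7;1 0 0 0 0 0 -7;1 0 0 0 0 0 -7;1 0 0 0 0 0 0;1 0 0 0 0 0 0"}}

```text
clock: 5.17
eef_pos: [493.8, 140.7, 231.3]
tool_rot: [-3.141, -0.0, 0.706]
force: [-0.1, 0.3, 0.2]
width: 85.1
gripper_force: 0.0
```

```bash
python3 sil.py
```

```text
wrist cap [493.53 142.47   0.9 ] rms 0.49
wrist cap [483.67 134.38  -3.85  80.5 ] rms 0.39
side cap [1099.63 -457.65   -2.75 -576.94] rms 0.8
t 5.2167 eef [493.81 140.71 231.35] rot [-3.1416e+00 -1.0000e-04  7.0580e-01] q [-0.27  0.43 -0.09  1.89  0.05  0.82 -1.25] F [-0.6 -0.7 -0.4] T [ 0.02 -0.05  0.03] w 85.4
d tool x,y: 0.93 -1.52
```

Emit:
{"method": "move_arm", "body": {"targets": "1 0 0 0 0 0 -7;1 0 0 0 0 0 -7;1 0 0 0 0 0 -7;1 0 0 0 0 0 -7;1 0 0 0 0 0 -7"}}

```text
clock: 5.73
eef_pos: [493.7, 141.0, 231.3]
tool_rot: [3.141, 0.0, 1.325]
force: [-0.5, -0.1, -0.3]
width: 85.7
gripper_force: 0.0
```

Emit:
{"method": "move_arm", "body": {"targets": "1 0 0 0 0 0 -7;1 0 0 0 0 0 -7;1 0 0 0 0 0 -7;1 0 0 0 0 0 -7;1 0 0 0 0 0 -7"}}

```text
clock: 6.15
eef_pos: [493.7, 141.0, 231.3]
tool_rot: [-3.142, 0.0, 1.935]
force: [0.2, 0.5, 0.7]
width: 85.7
gripper_force: 0.0
```

Emit:
{"method": "move_arm", "body": {"targets": "1 0 0 0 0 0 -7;1 0 0 0 0 0 -7;1 0 0 0 0 0 -7;1 0 0 0 0 0 0;1 0 0 0 0 0 0"}}

```text
clock: 6.57
eef_pos: [493.7, 140.8, 231.2]
tool_rot: [-3.141, -0.0, 2.293]
force: [-0.3, 0.2, 1.0]
width: 85.3
gripper_force: 0.0
```

```bash
python3 sil.py
```

```text
wrist cap [493.49 142.53   0.84] rms 0.61
wrist cap [501.69 133.64  -3.65  82.81] rms 0.57
side cap [1180.66 -537.89   -3.05 -670.57] rms 0.78
t 6.6167 eef [493.75 140.83 231.24] rot [-3.1414 -0.      2.2932] q [ 0.03  0.47 -0.52  1.88  0.3   0.86  0.08] F [ 0.5 -0.  -0.4] T [-0.01  0.02  0.01] w 85.0
d tool x,y: 1.44 0.93
```

The cap axis is consistent over a half turn: (493.5, 142.6). I rewind the wrist, correct x and y, and go down over the cap.

Emit:
{"method": "move_arm", "body": {"targets": "1 0 0 0 0 0 7;1 0 0 0 0 0 7;1 0 0 0 0 0 7;1 0 0 0 0 0 7;1 0 0 0 0 0 7"}}

```text
clock: 7.13
eef_pos: [493.7, 141.1, 231.4]
tool_rot: [3.141, 0.0, 1.679]
force: [-0.1, 0.5, -0.1]
width: 85.2
gripper_force: 0.0
```

Emit:
{"method": "move_arm", "body": {"targets": "1 0 0 0 0 0 7;1 0 0 0 0 0 7;1 0 0 0 0 0 7;1 0 0 0 0 0 7;1 0 0 0 0 0 7"}}

```text
clock: 7.55
eef_pos: [493.8, 141.1, 231.5]
tool_rot: [3.141, -0.0, 1.068]
force: [0.2, 0.6, -0.5]
width: 85.6
gripper_force: 0.0
```

Emit:
{"method": "move_arm", "body": {"targets": "1 0 0 0 0 0 7;1 0 0 0 0 0 7;1 0 0 0 0 0 7;1 0 0 0 0 0 7;1 0 0 0 0 0 7"}}

```text
clock: 7.97
eef_pos: [493.7, 141.2, 231.5]
tool_rot: [3.141, -0.0, 0.457]
force: [-0.0, 0.5, -0.6]
width: 85.4
gripper_force: 0.0
```

Emit:
{"method": "move_arm", "body": {"targets": "1 0 0 0 0 0 7;1 0 0 0 0 0 7;1 0 0 0 0 0 7;1 0 0 0 0 0 7;1 0 0 0 0 0 7"}}

```text
clock: 8.38
eef_pos: [493.8, 141.2, 231.5]
tool_rot: [-3.141, -0.0, -0.154]
force: [-0.4, 0.1, 0.6]
width: 85.6
gripper_force: 0.0
```

Emit:
{"method": "move_arm", "body": {"targets": "1 0 0 0 0 0 7;1 0 0 0 0 0 7;1 0 0 0 0 0 7;1 0 0 0 0 0 7;1 0 0 0 0 0 7"}}

```text
clock: 8.8
eef_pos: [493.7, 141.3, 231.5]
tool_rot: [-3.141, -0.0, -0.764]
force: [-0.4, -0.2, 0.2]
width: 85.6
gripper_force: 0.0
```

Emit:
{"method": "move_arm", "body": {"targets": "1 -0.155 -0.095 0 0 0 7;1 0 0 2.5 0 0 0;1 0 0 2.5 0 0 0;1 0 0 2.5 0 0 0;1 0 0 2.5 0 0 0"}}

```text
clock: 9.22
eef_pos: [493.5, 143.2, 130.7]
tool_rot: [-3.14, -0.001, -0.88]
force: [-0.7, 0.3, -0.0]
width: 85.4
gripper_force: 0.0
```

Emit:
{"method": "move_arm", "body": {"targets": "1 0 0 1.7 0 0 0;1 0 0 1.4 0 0 0;1 0 0 0 0 0 0;1 0 0 0 0 0 0;1 0 0 0 0 0 0"}}

```text
clock: 9.63
eef_pos: [493.9, 142.9, 101.1]
tool_rot: [-3.14, -0.001, -0.88]
force: [0.4, -0.4, -0.1]
width: 85.2
gripper_force: 0.0
```

```bash
cat > st.py <<'E'
from h import *
import sys
from sil import fit
np.set_printoptions(precision=2,suppress=True)
s=read_state();F=[];
for i in range(1): pass
y=s['tool_rot'][2];d=np.array([493.5,142.6])-s['eef_pos'][:2]
print("t",s['clock'],"eef",s['eef_pos'],"rot",s['tool_rot'],"q",s['qpos'],"F",s['force'],"T",s['torque'],"w",s['width'],"g",s['gripper_force'])
print("d tool x,y:",(d[0]*np.cos(y)+d[1]*np.sin(y)).round(2),(d[0]*np.sin(y)-d[1]*np.cos(y)).round(2))
E
python3 st.py
python3 - <<'E'
from h import *
c=cam("side");np.save("side0.npy",c[0]);save("s1.png",c[0][150:270,170:320],5)
E
```

```text
t 9.6333 eef [493.92 142.89 101.12] rot [-3.14 -0.   -0.88] q [-0.5   0.65  0.25  2.02 -0.31  0.51 -2.48] F [ 0.42 -0.36 -0.05] T [0.   0.02 0.01] w 85.21064024886073 g 0.0
d tool x,y: -0.04 0.51
```

View pics/s1.png

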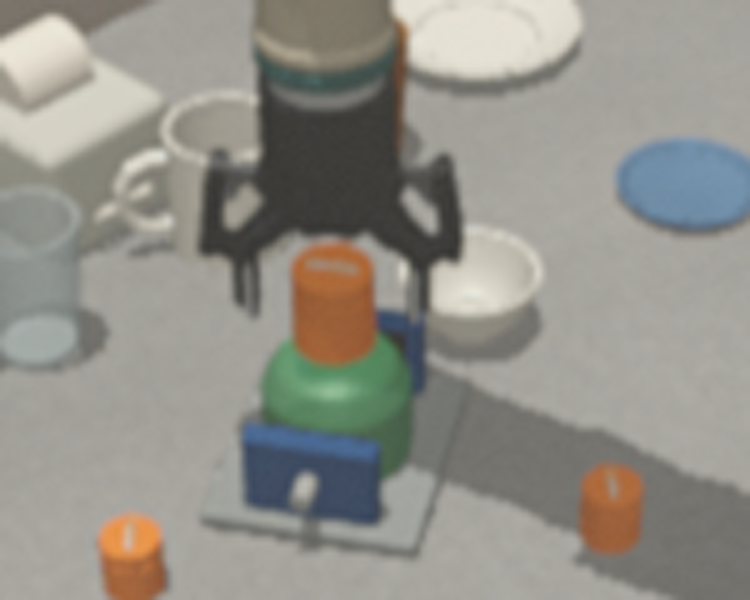

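The side view shows the fingers straddling the cap evenly, open tips at mid-height. I trim y and close in two stages.

Emit:
{"method": "move_arm", "body": {"targets": "0.3 0 0.04 0 0 0 0;0.3 0 0 0 0 0 0;0.25 0 0 0 0 0 0;0.22 0 0 0 0 0 0;0.2 0 0 0 0 0 0"}}

```text
clock: 10.1
eef_pos: [493.1, 142.5, 100.5]
tool_rot: [-3.141, -0.0, -0.879]
force: [0.3, -0.1, 0.1]
width: 51.4
gripper_force: 0.0
```

```bash
python3 st.py
```

```text
t 10.1 eef [493.07 142.48 100.54] rot [-3.14 -0.   -0.88] q [-0.5   0.65  0.25  2.02 -0.31  0.51 -2.48] F [ 0.33 -0.14  0.08] T [-0.02  0.01 -0.02] w 51.38136149080077 g 0.0
d tool x,y: 0.19 -0.41
```

Emit:
{"method": "move_arm", "body": {"targets": "0.2 0.01 -0.03 0 0 0 0;0.16 0 0 0 0 0 0;0.14 0 0 0 0 0 0;0.13 0 0 0 0 0 0;0.1 0 0 0 0 0 0"}}

```text
clock: 10.52
eef_pos: [494.0, 143.1, 100.6]
tool_rot: [-3.14, -0.0, -0.879]
force: [1.0, 2.7, 2.6]
width: 47.7
gripper_force: 32.3
```

```bash
python3 st.py
```

```text
t 10.5167 eef [494.03 143.06 100.64] rot [-3.14 -0.   -0.88] q [-0.5   0.65  0.25  2.02 -0.31  0.51 -2.48] F [0.96 2.71 2.62] T [ 0.44 -0.3  -0.01] w 47.689640794610824 g 32.296131290495396
d tool x,y: 0.02 0.7
```

Emit:
{"method": "move_arm", "body": {"targets": "0 0 -0.03 -0.03 0 0 0;-0.3 0 0 0 0 0 0;-1 0 0 0 0 0 0"}}

```text
clock: 10.77
eef_pos: [494.0, 143.1, 100.8]
tool_rot: [-3.14, -0.0, -0.879]
force: [1.8, 2.6, 3.3]
width: 47.3
gripper_force: 61.3
```

```bash
python3 st.py
```

```text
t 10.7667 eef [493.98 143.07 100.81] rot [-3.14 -0.   -0.88] q [-0.5   0.65  0.25  2.02 -0.31  0.51 -2.48] F [1.83 2.61 3.33] T [ 0.49 -0.33 -0.  ] w 47.2721042603255 g 61.26360347494483
d tool x,y: 0.05 0.67
```

Emit:
{"method": "move_arm", "body": {"targets": "-1 0 -0.06 -0.05 0 0 0;-1 0 0 0 0 0 0;-1 0 0 0 0 0 0"}}

```text
clock: 11.02
eef_pos: [494.0, 143.1, 101.0]
tool_rot: [3.142, -0.0, -0.879]
force: [1.5, 1.5, -0.6]
width: 47.0
gripper_force: 61.8
```

```bash
python3 st.py
```

```text
t 11.0167 eef [493.97 143.11 100.96] rot [ 3.14 -0.   -0.88] q [-0.5   0.65  0.25  2.01 -0.31  0.51 -2.48] F [ 1.55  1.51 -0.58] T [ 0.43 -0.46 -0.06] w 47.03265304740276 g 61.82179542258382
d tool x,y: 0.09 0.69
```

Emit:
{"method": "move_arm", "body": {"targets": "-1 0 -0.02 -0.04 0 0 -7;-1 0 0 -0.04 0 0 -7;-1 0 0 0 0 0 0"}}

```text
clock: 11.27
eef_pos: [493.4, 142.5, 101.9]
tool_rot: [3.14, 0.001, -0.632]
force: [-0.3, -0.1, 1.4]
width: 47.3
gripper_force: 62.0
```

```bash
python3 st.py
```

```text
t 11.2667 eef [493.43 142.53 101.88] rot [ 3.14  0.   -0.63] q [-0.46  0.64  0.18  2.01 -0.23  0.51 -2.31] F [-0.28 -0.07  1.4 ] T [-0.   -0.06  0.03] w 47.281513525056006 g 62.004134338349104
d tool x,y: 0.02 -0.1
```

Emit:
{"method": "move_arm", "body": {"targets": "-1 0 0 -0.045 0 0 -7;-1 0 0 -0.045 0 0 -7;-1 0 0 0 0 0 0"}}

```text
clock: 11.52
eef_pos: [493.5, 142.4, 102.8]
tool_rot: [3.141, 0.001, -0.391]
force: [-0.6, -1.1, 1.3]
width: 46.9
gripper_force: 62.0
```

Emit:
{"method": "move_arm", "body": {"targets": "-1 0 0 -0.045 0 0 -7;-1 0 0 -0.045 0 0 -7;-1 0 0 0 0 0 0"}}

```text
clock: 11.77
eef_pos: [493.6, 142.5, 103.6]
tool_rot: [3.141, 0.001, -0.149]
force: [-0.4, -0.7, 1.1]
width: 47.3
gripper_force: 62.1
```

```bash
python3 st.py
```

```text
t 11.7667 eef [493.57 142.46 103.64] rot [ 3.14  0.   -0.15] q [-0.37  0.63  0.05  2.01 -0.06  0.5  -1.99] F [-0.42 -0.75  1.11] T [-0.17 -0.02  0.04] w 47.33952441351943 g 62.065369840711355
d tool x,y: -0.09 -0.13
```

Emit:
{"method": "move_arm", "body": {"targets": "-1 0 0 -0.045 0 0 -7;-1 0 0 -0.045 0 0 -7;-1 0 0 -0.045 0 0 -7;-1 0 0 0 0 0 0"}}

```text
clock: 12.1
eef_pos: [493.8, 142.8, 105.0]
tool_rot: [-3.142, 0.001, 0.216]
force: [-0.1, -0.0, 2.8]
width: 47.0
gripper_force: 62.1
```

Emit:
{"method": "move_arm", "body": {"targets": "-1 0 0 -0.045 0 0 -7;-1 0 0 -0.045 0 0 -7;-1 0 0 -0.045 0 0 -7;-1 0 0 0 0 0 0"}}

```text
clock: 12.43
eef_pos: [493.9, 143.2, 106.4]
tool_rot: [-3.141, 0.0, 0.582]
force: [0.1, 0.7, 2.6]
width: 46.9
gripper_force: 62.2
```

```bash
python3 st.py
```

```text
t 12.4333 eef [493.88 143.24 106.36] rot [-3.14  0.    0.58] q [-0.24  0.63 -0.15  2.    0.18  0.52 -1.5 ] F [0.11 0.72 2.61] T [0.   0.02 0.02] w 46.909877581285244 g 62.19915574416518
d tool x,y: -0.67 0.33
```

Emit:
{"method": "move_arm", "body": {"targets": "-1 0 0 -0.06 0 0 -7;-1 0 0 -0.05 0 0 -7;-1 0 0 -0.05 0 0 -7;-1 0 0 0 0 0 0"}}

```text
clock: 12.77
eef_pos: [493.5, 143.3, 107.8]
tool_rot: [-3.14, 0.001, 0.948]
force: [-0.5, -0.7, 1.4]
width: 46.9
gripper_force: 62.2
```

Emit:
{"method": "move_arm", "body": {"targets": "-1 0 0 -0.05 0 0 -7;-1 0 0 -0.05 0 0 -7;-1 0 0 -0.05 0 0 -7;-1 0 0 0 0 0 0"}}

```text
clock: 13.1
eef_pos: [493.4, 143.0, 109.2]
tool_rot: [-3.14, 0.001, 1.314]
force: [-0.6, 0.7, 3.3]
width: 46.7
gripper_force: 62.2
```

```bash
python3 st.py
```

```text
t 13.1 eef [493.42 143.01 109.17] rot [-3.14  0.    1.31] q [-0.1   0.64 -0.36  2.    0.4   0.57 -0.98] F [-0.62  0.7   3.34] T [-0.01  0.13  0.07] w 46.69537297478256 g 62.20281416550279
d tool x,y: -0.38 0.18
```

Emit:
{"method": "move_arm", "body": {"targets": "-1 0 0 -0.047 0 0 -7;-1 0 0 -0.047 0 0 -7;-1 0 0 -0.047 0 0 -7;-1 0 0 0 0 0 0"}}

```text
clock: 13.43
eef_pos: [493.5, 142.9, 110.6]
tool_rot: [-3.14, 0.0, 1.68]
force: [-1.9, 0.2, 1.3]
width: 47.2
gripper_force: 62.2
```

Emit:
{"method": "move_arm", "body": {"targets": "-1 0 0 -0.047 0 0 -7;-1 0 0 -0.047 0 0 -7;-1 0 0 -0.047 0 0 -7;-1 0 0 0 0 0 0"}}

```text
clock: 13.77
eef_pos: [493.7, 142.8, 112.0]
tool_rot: [-3.14, -0.0, 2.046]
force: [-0.7, -1.0, 2.3]
width: 46.8
gripper_force: 62.2
```

```bash
python3 st.py
```

```text
t 13.7667 eef [493.68 142.81 111.99] rot [-3.14 -0.    2.05] q [ 0.04  0.67 -0.57  1.99  0.59  0.64 -0.44] F [-0.71 -1.01  2.26] T [-0.15  0.15  0.06] w 46.77990162846703 g 62.22598822787404
d tool x,y: -0.11 -0.26
```

Loads are steady and small. Continuing at 24 mm/turn.

Emit:
{"method": "move_arm", "body": {"targets": "-1 0 0 -0.047 0 0 -7;-1 0 0 -0.047 0 0 -7;-1 0 0 -0.047 0 0 -7;-1 0 0 -0.047 0 0 -7;-1 0 0 0 0 0 0"}}

```text
clock: 14.18
eef_pos: [493.8, 143.0, 113.8]
tool_rot: [-3.141, -0.001, 2.535]
force: [-0.3, -1.1, 2.1]
width: 47.1
gripper_force: 62.2
```

Emit:
{"method": "move_arm", "body": {"targets": "-1 0 0 -0.047 0 0 -7;-1 0 0 -0.047 0 0 -7;-1 0 0 -0.047 0 0 -7;-1 0 0 -0.047 0 0 -7;-1 0 0 0 0 0 0"}}

```text
clock: 14.6
eef_pos: [493.9, 142.9, 115.7]
tool_rot: [-3.141, -0.001, 3.024]
force: [0.7, -1.5, 1.5]
width: 47.5
gripper_force: 62.2
```

```bash
python3 st.py
```

```text
t 14.6 eef [493.88 142.87 115.68] rot [-3.14 -0.    3.02] q [ 0.2   0.75 -0.83  1.99  0.8   0.78  0.34] F [ 0.72 -1.48  1.45] T [-0.36 -0.05  0.03] w 47.53041087904538 g 62.20679562538862
d tool x,y: 0.35 -0.31
```

Emit:
{"method": "move_arm", "body": {"targets": "-1 0 0 -0.047 0 0 -7;-1 0 0 -0.047 0 0 -7;-1 0 0 -0.047 0 0 -7;-1 0 0 -0.047 0 0 -7;-1 0 0 0 0 0 0"}}

```text
clock: 15.02
eef_pos: [493.8, 143.1, 117.6]
tool_rot: [3.141, -0.001, -2.771]
force: [0.9, -1.7, 2.7]
width: 47.4
gripper_force: 62.2
```

```bash
python3 st.py
```

```text
t 15.0167 eef [493.83 143.08 117.55] rot [ 3.14 -0.   -2.77] q [ 0.26  0.79 -0.96  1.98  0.88  0.85  0.74] F [ 0.87 -1.66  2.73] T [-0.3  -0.05  0.08] w 47.43364728969769 g 62.23699640482664
d tool x,y: 0.48 -0.32
```

Emit:
{"method": "move_arm", "body": {"targets": "-1 0 0 -0.047 0 0 -7;-1 0 0 -0.047 0 0 -7;-1 0 0 -0.047 0 0 -7;-1 0 0 -0.047 0 0 -7;-1 0 0 0 0 0 0"}}

```text
clock: 15.43
eef_pos: [493.9, 143.1, 119.4]
tool_rot: [3.141, -0.001, -2.282]
force: [0.5, -1.6, 2.1]
width: 47.0
gripper_force: 62.2
```

```bash
python3 st.py
```

```text
t 15.4333 eef [493.86 143.07 119.42] rot [ 3.14 -0.   -2.28] q [ 0.31  0.85 -1.07  1.98  0.95  0.94  1.17] F [ 0.48 -1.64  2.12] T [-0.33 -0.18 -0.02] w 46.9851886260281 g 62.23805386573076
d tool x,y: 0.6 -0.03
```

279° turned and 18.5 mm climbed (23.8 mm/turn). I regrip here, well before release, and unwind a half turn.

Emit:
{"method": "move_arm", "body": {"targets": "0 0 0 0 0 0 0;0.3 0 0 0 0 0 0;0.7 0 0 0 0 0 0;0.7 0 0 0 0 0 0;0.7 0 0 0 0 0 0"}}

```text
clock: 15.85
eef_pos: [494.0, 143.6, 120.0]
tool_rot: [3.142, 0.0, -2.277]
force: [-0.2, -0.4, -0.1]
width: 72.6
gripper_force: 0.0
```

Emit:
{"method": "move_arm", "body": {"targets": "0.7 0 0 0 0 0 7;0.7 0 0 0 0 0 7;0.7 0 0 0 0 0 7;0.7 0 0 0 0 0 7;0.7 0 0 0 0 0 7"}}

```text
clock: 16.27
eef_pos: [494.1, 143.5, 120.0]
tool_rot: [3.141, 0.0, -2.894]
force: [-0.3, 0.4, 0.5]
width: 72.8
gripper_force: 0.0
```

Emit:
{"method": "move_arm", "body": {"targets": "0.7 0 0 0 0 0 7;0.7 0 0 0 0 0 7;0.7 0 0 0 0 0 7;0.7 0 0 0 0 0 7;0.7 0 0 0 0 0 7"}}

```text
clock: 16.68
eef_pos: [494.1, 143.5, 120.0]
tool_rot: [3.141, 0.0, 2.779]
force: [0.1, 0.1, -0.7]
width: 72.4
gripper_force: 0.0
```

Emit:
{"method": "move_arm", "body": {"targets": "0.7 0 0 0 0 0 7;0.7 0 0 0 0 0 7;0.7 0 0 0 0 0 7;0.7 0 0 0 0 0 7;0.7 0 0 0 0 0 7"}}

```text
clock: 17.1
eef_pos: [494.1, 143.6, 120.0]
tool_rot: [3.141, -0.0, 2.168]
force: [-0.0, 0.8, -0.6]
width: 72.3
gripper_force: 0.0
```

Emit:
{"method": "move_arm", "body": {"targets": "0.7 0 0 0 0 0 7;0.7 0 0 0 0 0 7;0.7 0 0 0 0 0 7;0.7 0 0 0 0 0 7;0.7 0 0 0 0 0 7"}}

```text
clock: 17.52
eef_pos: [494.1, 143.7, 120.0]
tool_rot: [3.141, -0.001, 1.557]
force: [0.2, 0.1, -0.1]
width: 72.9
gripper_force: 0.0
```

Emit:
{"method": "move_arm", "body": {"targets": "0.7 0 0 0 0 0 7;0.7 0 0 0 0 0 7;0.7 0 0 0 0 0 7;0.7 0 0 0 0 0 7;0.7 0 0 0 0 0 7"}}

```text
clock: 17.93
eef_pos: [494.1, 143.7, 120.0]
tool_rot: [-3.142, -0.001, 0.946]
force: [0.0, 0.3, -0.3]
width: 72.7
gripper_force: 0.0
```

Emit:
{"method": "move_arm", "body": {"targets": "0.7 0 0 0 0 0 7;0.7 0 0 0 0 0 7;0.7 0 0 0 0 0 7;0.7 0 0 0 0 0 0;0.7 0 0 0 0 0 0"}}

```text
clock: 18.35
eef_pos: [494.1, 143.7, 120.0]
tool_rot: [3.141, -0.0, 0.59]
force: [-0.5, 0.8, 0.8]
width: 72.3
gripper_force: 0.0
```

```bash
python3 st.py
python3 - <<'E'
from h import *
c=cam("side");save("s2.png",c[0][150:270,170:320],5)
E
python3 st.py
```

```text
t 18.35 eef [494.07 143.7  119.99] rot [ 3.14 -0.    0.59] q [-0.22  0.61 -0.18  1.99  0.19  0.56 -1.51] F [-0.51  0.79  0.76] T [ 0.02  0.03 -0.01] w 72.33371497548447 g 0.0
d tool x,y: -1.09 0.6
t 18.4 eef [494.03 143.61 119.92] rot [-3.14 -0.    0.59] q [-0.22  0.61 -0.18  1.99  0.19  0.56 -1.51] F [ 0.68  0.83 -0.31] T [-0.01  0.03 -0.03] w 72.52445249767413 g 0.0
d tool x,y: -1.0 0.54
```

View pics/s2.png

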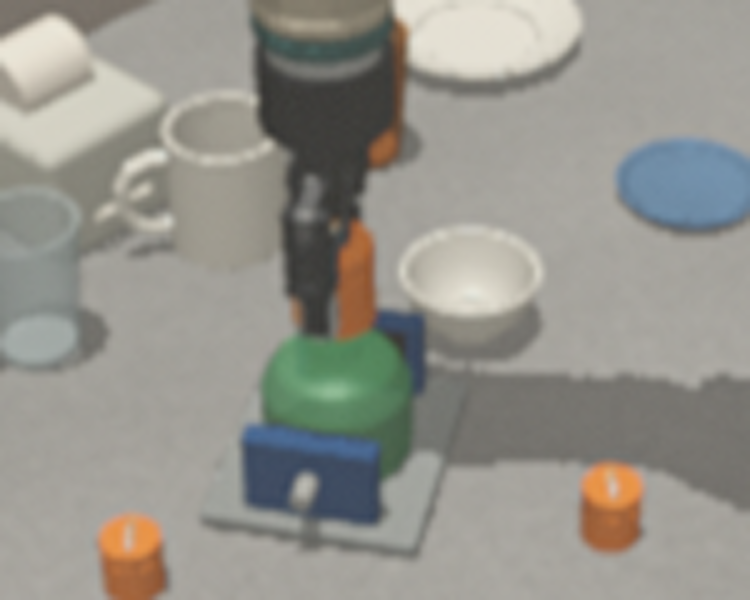

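The cap stays up where I left it, with the orange visible behind the finger at (355,285) of the crop. I recentre and close again in stages.

Emit:
{"method": "move_arm", "body": {"targets": "0.4 -0.085 0.045 0 0 0 0;0.3 0 0 0 0 0 0;0.22 0 0 0 0 0 0;0.2 0 0 0 0 0 0"}}

```text
clock: 18.73
eef_pos: [493.7, 142.3, 119.9]
tool_rot: [-3.141, -0.0, 0.587]
force: [0.4, -0.4, -0.2]
width: 51.2
gripper_force: 0.0
```

```bash
python3 st.py
```

```text
t 18.7333 eef [493.66 142.3  119.86] rot [-3.14 -0.    0.59] q [-0.21  0.61 -0.18  2.    0.19  0.56 -1.51] F [ 0.36 -0.42 -0.2 ] T [ 0.    0.   -0.01] w 51.176864053853336 g 0.0
d tool x,y: 0.03 -0.34
```

Emit:
{"method": "move_arm", "body": {"targets": "0.17 0 0 0 0 0 0;0.15 0 0 0 0 0 0;0.13 0 0 0 0 0 0;0.1 0 0 0 0 0 0"}}

```text
clock: 19.07
eef_pos: [493.6, 142.6, 120.0]
tool_rot: [-3.141, -0.0, 0.587]
force: [-1.2, 0.9, 1.3]
width: 47.3
gripper_force: 31.0
```

```bash
python3 st.py
```

```text
t 19.0667 eef [493.57 142.6  119.97] rot [-3.14 -0.    0.59] q [-0.22  0.61 -0.18  2.    0.19  0.56 -1.51] F [-1.23  0.88  1.28] T [ 0.06  0.13 -0.02] w 47.25506926284377 g 31.022544451989233
d tool x,y: -0.06 -0.04
```

Emit:
{"method": "move_arm", "body": {"targets": "-0.3 0 0 0 0 0 0;-1 0 0 0 0 0 0;-1 0 0 -0.047 0 0 -7;-1 0 0 -0.047 0 0 -7;-1 0 0 0 0 0 0"}}

```text
clock: 19.48
eef_pos: [494.0, 142.4, 121.0]
tool_rot: [3.141, -0.001, 0.834]
force: [-0.9, 1.1, 2.9]
width: 46.8
gripper_force: 61.3
```

```bash
python3 st.py
```

```text
t 19.4833 eef [494.05 142.41 121.03] rot [ 3.14 -0.    0.83] q [-0.17  0.61 -0.25  1.99  0.26  0.57 -1.33] F [-0.94  1.08  2.89] T [0.06 0.03 0.03] w 46.7915065273366 g 61.30918764509261
d tool x,y: -0.23 -0.53
```

Emit:
{"method": "move_arm", "body": {"targets": "-1 0 0 -0.047 0 0 -7;-1 0 0 -0.047 0 0 -7;-1 0 0 -0.047 0 0 -7;-1 0 0 0 0 0 0"}}

```text
clock: 19.82
eef_pos: [494.1, 142.3, 122.3]
tool_rot: [3.141, -0.001, 1.197]
force: [0.3, -0.9, 2.2]
width: 47.3
gripper_force: 61.4
```

```bash
python3 st.py
```

```text
t 19.8167 eef [494.07 142.29 122.35] rot [ 3.14 -0.    1.2 ] q [-0.1   0.62 -0.35  1.99  0.37  0.59 -1.07] F [ 0.3  -0.89  2.25] T [-0.06  0.02  0.05] w 47.25124226002546 g 61.358516765758395
d tool x,y: 0.08 -0.64
```

Now at about 315°. Continuing.

Emit:
{"method": "move_arm", "body": {"targets": "-1 0 0 -0.047 0 0 -7;-1 0 0 -0.047 0 0 -7;-1 0 0 -0.047 0 0 -7;-1 0 0 0 0 0 0"}}

```text
clock: 20.15
eef_pos: [493.9, 142.3, 123.6]
tool_rot: [3.141, -0.0, 1.562]
force: [-0.2, 0.2, 2.4]
width: 46.9
gripper_force: 61.4
```

Emit:
{"method": "move_arm", "body": {"targets": "-1 0 0 -0.047 0 0 -7;-1 0 0 -0.047 0 0 -7;-1 0 0 -0.047 0 0 -7;-1 0 0 0 0 0 0"}}

```text
clock: 20.48
eef_pos: [493.8, 142.4, 125.0]
tool_rot: [-3.142, -0.0, 1.927]
force: [-0.3, 0.1, 2.9]
width: 47.1
gripper_force: 61.4
```

```bash
python3 st.py
```

```text
t 20.4833 eef [493.76 142.36 124.96] rot [-3.14 -0.    1.93] q [ 0.04  0.65 -0.56  1.98  0.55  0.66 -0.52] F [-0.28  0.14  2.94] T [-0.02 -0.04 -0.01] w 47.08350277378113 g 61.350847631692886
d tool x,y: 0.31 -0.16
```

Emit:
{"method": "move_arm", "body": {"targets": "-1 0 0 -0.047 0 0 -7;-1 0 0 -0.047 0 0 -7;-1 0 0 -0.047 0 0 -7;-1 0 0 0 0 0 0"}}

```text
clock: 20.82
eef_pos: [493.6, 142.4, 126.2]
tool_rot: [-3.141, -0.001, 2.292]
force: [-0.2, 0.0, 1.6]
width: 47.2
gripper_force: 61.3
```

```bash
python3 st.py
```

```text
t 20.8167 eef [493.57 142.37 126.25] rot [-3.14 -0.    2.29] q [ 0.1   0.67 -0.67  1.98  0.64  0.71 -0.24] F [-0.17  0.04  1.62] T [-0.02 -0.08 -0.08] w 47.16608699588127 g 61.33403554558754
d tool x,y: 0.22 0.1
```

Emit:
{"method": "move_arm", "body": {"targets": "-1 0 0 -0.047 0 0 -7;-1 0 0 -0.047 0 0 -7;-1 0 0 -0.047 0 0 -7;-1 0 0 0 0 0 0"}}

```text
clock: 21.15
eef_pos: [493.5, 142.4, 127.6]
tool_rot: [-3.141, -0.001, 2.658]
force: [0.3, 0.3, 2.1]
width: 46.9
gripper_force: 61.3
```

Emit:
{"method": "move_arm", "body": {"targets": "-1 0 0 -0.047 0 0 -7;-1 0 0 -0.047 0 0 -7;-1 0 0 -0.047 0 0 -7;-1 0 0 0 0 0 0"}}

```text
clock: 21.48
eef_pos: [493.5, 142.4, 129.0]
tool_rot: [3.141, -0.001, 3.024]
force: [1.0, 0.4, 1.9]
width: 47.3
gripper_force: 61.4
```

```bash
python3 st.py
```

```text
t 21.4833 eef [493.51 142.39 128.96] rot [ 3.14 -0.    3.02] q [ 0.22  0.73 -0.87  1.98  0.78  0.81  0.35] F [1.02 0.42 1.92] T [-0.01 -0.11  0.02] w 47.275689897347256 g 61.35090594179928
d tool x,y: 0.04 0.21
```

Emit:
{"method": "move_arm", "body": {"targets": "-1 0 0 -0.047 0 0 -7;-1 0 0 -0.047 0 0 -7;-1 0 0 -0.047 0 0 -7;-1 0 0 0 0 0 0"}}

```text
clock: 21.82
eef_pos: [493.5, 142.5, 130.4]
tool_rot: [3.141, -0.001, -2.892]
force: [0.5, -0.6, 2.1]
width: 47.0
gripper_force: 61.4
```

```bash
python3 st.py
```

```text
t 21.8167 eef [493.54 142.48 130.37] rot [ 3.14 -0.   -2.89] q [ 0.27  0.77 -0.96  1.97  0.85  0.86  0.65] F [ 0.49 -0.61  2.05] T [-0.   -0.17 -0.04] w 46.95150172986574 g 61.4277473744005
d tool x,y: 0.01 0.13
```

Now at about 440°. Continuing.

Emit:
{"method": "move_arm", "body": {"targets": "-1 0 0 -0.047 0 0 -7;-1 0 0 -0.047 0 0 -7;-1 0 0 -0.047 0 0 -7;-1 0 0 0 0 0 0"}}

```text
clock: 22.15
eef_pos: [493.5, 142.5, 131.8]
tool_rot: [3.141, -0.001, -2.526]
force: [-0.2, -0.1, 2.1]
width: 47.2
gripper_force: 61.5
```

Emit:
{"method": "move_arm", "body": {"targets": "-1 0 0 -0.047 0 0 -7;-1 0 0 -0.047 0 0 -7;-1 0 0 -0.047 0 0 -7;-1 0 0 0 0 0 0"}}

```text
clock: 22.48
eef_pos: [493.4, 142.5, 132.9]
tool_rot: [3.14, -0.0, -2.16]
force: [0.6, 1.4, -0.3]
width: 46.9
gripper_force: 61.6
```

```bash
python3 st.py
```

```text
t 22.4833 eef [493.35 142.5  132.88] rot [ 3.14 -0.   -2.16] q [ 0.34  0.85 -1.13  1.97  0.95  0.99  1.28] F [ 0.59  1.36 -0.28] T [ 0.07 -0.26 -0.06] w 46.900294446669236 g 61.6012195777148
d tool x,y: -0.17 -0.06
```

Emit:
{"method": "move_arm", "body": {"targets": "-1 0 0 -0.047 0 0 -7;-1 0 0 -0.047 0 0 -7;-1 0 0 -0.047 0 0 -7;-1 0 0 0 0 0 0"}}

```text
clock: 22.82
eef_pos: [493.0, 142.5, 134.4]
tool_rot: [3.14, -0.0, -1.793]
force: [0.4, 0.0, -0.1]
width: 47.3
gripper_force: 61.7
```

```bash
python3 st.py
```

```text
t 22.8167 eef [493.   142.46 134.39] rot [ 3.14 -0.   -1.79] q [ 0.36  0.88 -1.18  1.97  0.98  1.03  1.62] F [ 0.39  0.05 -0.13] T [ 0.15 -0.06  0.08] w 47.33243134322477 g 61.67792969383299
d tool x,y: -0.25 -0.46
```

The lift force fell to about the cap's weight at roughly 480°, so it seems free. A few more turning rows for safety, then I lift gently while checking.

Emit:
{"method": "move_arm", "body": {"targets": "-1 0 0 -0.047 0 0 -7;-1 0 0 -0.047 0 0 -7;-1 0 0 -0.047 0 0 -7;-1 0 0 0 0 0 0"}}

```text
clock: 23.15
eef_pos: [493.0, 142.2, 135.9]
tool_rot: [3.14, -0.001, -1.427]
force: [0.2, 0.6, -2.1]
width: 46.4
gripper_force: 61.6
```

Emit:
{"method": "move_arm", "body": {"targets": "-1 0 0 -0.047 0 0 -7;-1 0 0 -0.047 0 0 -7;-1 0 0 -0.047 0 0 -7;-1 0 0 -0.05 0 0 0;-1 0 0 -0.05 0 0 0"}}

```text
clock: 23.57
eef_pos: [493.3, 142.3, 138.6]
tool_rot: [3.141, -0.0, -1.064]
force: [-0.0, 0.6, -0.8]
width: 47.0
gripper_force: 61.6
```

```bash
python3 st.py
```

```text
t 23.5667 eef [493.32 142.27 138.55] rot [ 3.14 -0.   -1.06] q [ 0.38  0.89 -1.22  1.97  0.99  1.06  2.34] F [-0.03  0.56 -0.82] T [ 0.01 -0.01  0.01] w 46.965370325019535 g 61.61577578634024
d tool x,y: -0.2 -0.32
```

Emit:
{"method": "move_arm", "body": {"targets": "-1 0 0 -0.1 0 0 0;-1 0 0 -0.1 0 0 0;-1 0 0 -0.1 0 0 0;-1 0 0 0 0 0 0"}}

```text
clock: 23.9
eef_pos: [493.7, 142.6, 142.0]
tool_rot: [-3.141, -0.0, -1.056]
force: [1.1, 0.3, -0.5]
width: 46.8
gripper_force: 61.6
```

```bash
python3 st.py
python3 - <<'E'
from h import *
c=cam("side");save("s3.png",c[0][130:250,170:320],5)
E
```

```text
t 23.9 eef [493.73 142.55 141.99] rot [-3.14 -0.   -1.06] q [ 0.38  0.88 -1.22  1.96  0.98  1.06  2.35] F [ 1.06  0.26 -0.46] T [0.02 0.04 0.  ] w 46.81020439256387 g 61.6155113093555
d tool x,y: -0.15 0.18
```

View pics/s3.png

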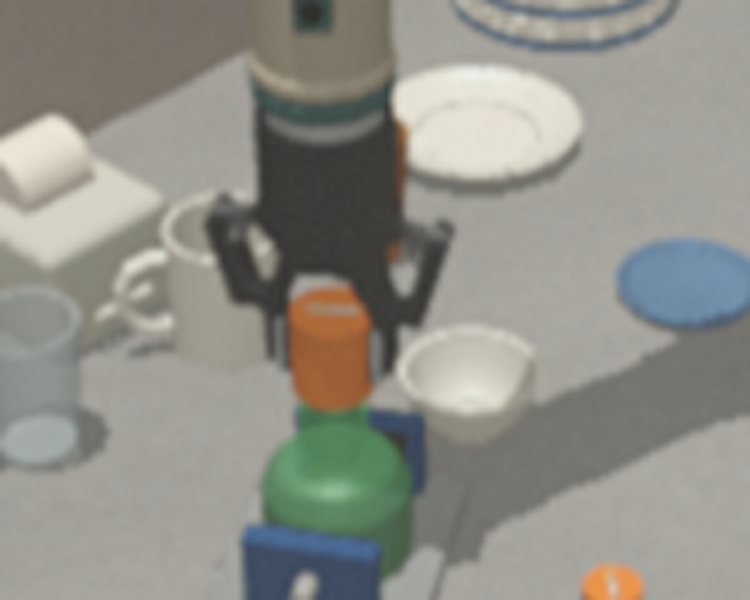

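The cap (330,345) is off the neck and level in the hand. I lift clear, unwind and cross to the dish.

Emit:
{"method": "move_arm", "body": {"targets": "-1 0 0 -1 0 0 0;-1 0 0 -1 0 0 0;-1 0 0 -1.5 0 0 0;-1 0 0 -1.9 0 0 0;-1 0 0 -1.9 0 0 0"}}

```text
clock: 24.37
eef_pos: [493.3, 142.4, 215.2]
tool_rot: [3.141, 0.001, -1.055]
force: [0.1, -0.2, -0.8]
width: 46.9
gripper_force: 61.7
```

Emit:
{"method": "move_arm", "body": {"targets": "-1 0 0 0 0 0 7;-1 0 0 0 0 0 7;-1 0 0 0 0 0 7;-1 0 0 0 0 0 7;-1 0 0 0 0 0 7"}}

```text
clock: 24.78
eef_pos: [493.5, 142.4, 214.8]
tool_rot: [-3.142, 0.0, -1.672]
force: [0.2, -0.4, -1.2]
width: 46.7
gripper_force: 61.8
```

Emit:
{"method": "move_arm", "body": {"targets": "-1 0 0 0 0 0 7;-1 0 0 0 0 0 7;-1 0 0 0 0 0 7;-1 0 0 0 0 0 7;-1 0 0 0 0 0 7"}}

```text
clock: 25.2
eef_pos: [493.5, 142.5, 214.8]
tool_rot: [3.141, 0.0, -2.282]
force: [-0.6, 0.1, -1.2]
width: 47.3
gripper_force: 61.8
```

Emit:
{"method": "move_arm", "body": {"targets": "-1 1.12 -1 0 0 0 0;-1 2.24 -2 0 0 0 0;-1 2.24 -2 0 0 0 0;-1 2.24 -2 0 0 0 0;-1 2.24 -2 0 0 0 0"}}

```text
clock: 25.62
eef_pos: [496.6, 6.2, 214.7]
tool_rot: [3.142, -0.0, -2.276]
force: [0.6, 0.1, -1.5]
width: 46.7
gripper_force: 61.8
```

Emit:
{"method": "move_arm", "body": {"targets": "-1 2.24 -2 0 0 0 0;-1 2.24 -2 0 0 0 0;-1 2.24 -2 0 0 0 0;-1 2.24 -2 0 0 0 0;-1 2.24 -2 0 0 0 0"}}

```text
clock: 26.03
eef_pos: [500.3, -144.2, 214.8]
tool_rot: [-3.142, 0.0, -2.276]
force: [0.5, -0.0, -1.3]
width: 47.6
gripper_force: 61.8
```

Emit:
{"method": "move_arm", "body": {"targets": "-1 2.24 -2 0 0 0 0;-1 2.24 -2 0 0 0 0;-1 1.12 -1 0 0 0 0;-1 0 0 0 0 0 0;-1 0 0 0 0 0 0"}}

```text
clock: 26.45
eef_pos: [502.0, -218.3, 214.4]
tool_rot: [3.141, 0.001, -2.278]
force: [0.5, -0.0, -0.1]
width: 46.7
gripper_force: 61.8
```

```bash
python3 st.py;python3 - <<'E'
from h import *
c=cam("wrist");save("w2.png",c[0],1.5)
print(proj(c,(501.8,-217.5,11)))
hsv=cv2.cvtColor(c[0],cv2.COLOR_RGB2HSV);m=cv2.inRange(hsv,(98,90,50),(115,255,255))
k,l,s,ce=cv2.connectedComponentsWithStats(m);print([(s[i].tolist(),ce[i].round(1)) for i in range(1,k) if s[i,4]>200])
E
```

```text
t 26.45 eef [ 502.05 -218.28  214.41] rot [ 3.14  0.   -2.28] q [ 0.94  0.66 -0.93  1.81  0.62  1.    2.19] F [ 0.48 -0.01 -0.13] T [ 0.02 -0.01  0.01] w 46.69619901712439 g 61.791417337954044
d tool x,y: -268.73 241.02
[255.10860246 166.30970272]
[([208, 117, 95, 91, 6907], array([255.2, 162.9]))]
```

View pics/w2.png

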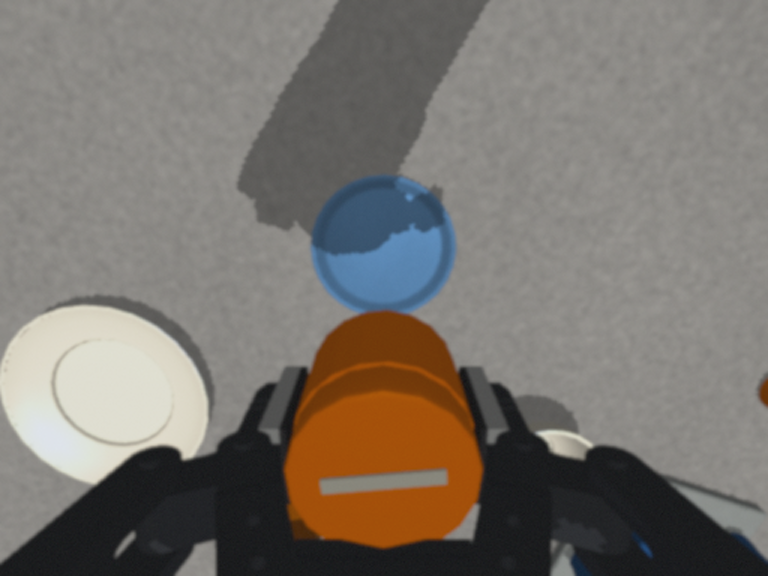

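The dish is at (383,244) on the ×1.5 picture, right below the tool line. I refine its centre with a circle fit on the rim.

```bash
cat > dish.py <<'E'
from h import *
from scipy.optimize import least_squares
for n in("wrist","top"):
    c=cam(n);hsv=cv2.cvtColor(c[0],cv2.COLOR_RGB2HSV);m=cv2.inRange(hsv,(98,80,30),(118,255,255))
    u,v=proj(c,(501.8,-217.5,11));k,l,s,ce=cv2.connectedComponentsWithStats(m)
    i=1+np.argmin(np.hypot(*(ce[1:]-(u,v)).T)+1e3*(s[1:,4]<100))
    cn=cv2.convexHull(max(cv2.findContours((l==i).astype(np.uint8),0,cv2.CHAIN_APPROX_NONE)[0],key=len))[:,0]
    P=np.array([onz(c,a,b,11)[:2] for a,b in cn])
    r=least_squares(lambda p:np.hypot(*(P-p[:2]).T)-p[2],[501,-217,53],loss='soft_l1',f_scale=.5);print(n,r.x.round(2),np.abs(r.fun).mean().round(2))
E
python3 dish.py;python3 st.py
```

```text
wrist [ 501.28 -217.99   51.65] 0.14
top [ 501.73 -217.13   50.38] 0.32
t 26.6 eef [ 502.53 -216.11  214.94] rot [ 3.14  0.   -2.27] q [ 0.94  0.66 -0.93  1.81  0.62  1.    2.19] F [ 0.23  0.07 -0.43] T [ 0.02 -0.02 -0.04] w 47.10605259023401 g 61.791198598220944
d tool x,y: -267.95 238.65
```

Emit:
{"method": "move_arm", "body": {"targets": "-1 0.2 -0.03 2 0 0 0;-1 0 0 3 0 0 0;-1 0 0 3 0 0 0;-1 0 0 3 0 0 0;-1 0 0 3 0 0 0"}}

```text
clock: 27.02
eef_pos: [501.7, -218.0, 73.9]
tool_rot: [-3.141, 0.001, -2.273]
force: [0.6, -0.6, -0.6]
width: 47.2
gripper_force: 61.8
```

Emit:
{"method": "move_arm", "body": {"targets": "-1 0 0 2.5 0 0 0;-1 0 0 1.5 0 0 0;-1 0 0 0.9 0 0 0;-1 0 0 0 0 0 0;-1 0 0 0 0 0 0"}}

```text
clock: 27.43
eef_pos: [501.9, -218.6, 26.2]
tool_rot: [-3.141, 0.001, -2.274]
force: [0.5, 0.0, 0.2]
width: 47.1
gripper_force: 61.8
```

```bash
python3 st.py
```

```text
t 27.4333 eef [ 501.94 -218.6    26.21] rot [-3.14  0.   -2.27] q [ 0.79  0.9  -0.69  1.94  0.93  0.66  1.94] F [0.47 0.04 0.23] T [-0.02 -0.04  0.  ] w 47.12231368511404 g 61.791976215317845
d tool x,y: -270.06 240.01
```

Emit:
{"method": "move_arm", "body": {"targets": "-1 0 0 0.5 0 0 0;-1 0 0 0.4 0 0 0;-1 0 0 0.2 0 0 0;-1 0 0 0 0 0 0"}}

```text
clock: 27.77
eef_pos: [501.3, -219.7, 14.7]
tool_rot: [-3.141, -0.0, -2.276]
force: [0.5, -0.1, -1.0]
width: 46.8
gripper_force: 61.8
```

Emit:
{"method": "move_arm", "body": {"targets": "-1 0 0 0.07 0 0 0;-1 0 0 0 0 0 0"}}

```text
clock: 27.93
eef_pos: [501.4, -219.6, 14.2]
tool_rot: [-3.141, 0.0, -2.276]
force: [-0.3, -0.3, -1.3]
width: 47.0
gripper_force: 61.8
```

Emit:
{"method": "move_arm", "body": {"targets": "-1 0 0 0.07 0 0 0;-1 0 0 0 0 0 0"}}

```text
clock: 28.1
eef_pos: [501.4, -219.6, 13.4]
tool_rot: [-3.141, 0.0, -2.275]
force: [-0.2, 0.1, -0.1]
width: 46.8
gripper_force: 61.8
```

```bash
python3 st.py
```

```text
t 28.1 eef [ 501.36 -219.56   13.36] rot [-3.14  0.   -2.28] q [ 0.78  0.91 -0.67  1.94  0.96  0.64  1.92] F [-0.18  0.13 -0.09] T [ 0.05 -0.03  0.05] w 46.77831814431593 g 61.792685240507126
d tool x,y: -270.83 240.57
```

Emit:
{"method": "move_arm", "body": {"targets": "-1 -0.13 0.11 -0.05 0 0 0;-1 0 0 0 0 0 0;-1 0 0 0 0 0 0"}}

```text
clock: 28.35
eef_pos: [501.5, -217.6, 13.9]
tool_rot: [-3.141, 0.0, -2.275]
force: [-0.0, -0.5, -0.6]
width: 46.7
gripper_force: 61.8
```

Emit:
{"method": "move_arm", "body": {"targets": "-1 0 0 0.1 0 0 0;-1 0 0 0 0 0 0;-1 0 0 0 0 0 0"}}

```text
clock: 28.6
eef_pos: [501.3, -217.9, 12.8]
tool_rot: [3.142, -0.0, -2.275]
force: [-0.0, -0.0, -0.9]
width: 47.1
gripper_force: 61.8
```

Emit:
{"method": "move_arm", "body": {"targets": "-1 0 0 0.05 0 0 0;-1 0 0 0 0 0 0;-1 0 0 0 0 0 0"}}

```text
clock: 28.85
eef_pos: [501.3, -217.8, 12.3]
tool_rot: [3.142, -0.0, -2.275]
force: [0.2, -0.2, -1.2]
width: 46.8
gripper_force: 61.8
```

Emit:
{"method": "move_arm", "body": {"targets": "-1 0 0 0.04 0 0 0;-1 0 0 0 0 0 0;-1 0 0 0 0 0 0"}}

```text
clock: 29.1
eef_pos: [501.3, -217.9, 12.2]
tool_rot: [-3.141, -0.0, -2.275]
force: [-0.7, 0.3, 2.8]
width: 46.8
gripper_force: 62.2
```

```bash
python3 st.py
```

```text
t 29.1 eef [ 501.35 -217.87   12.16] rot [-3.14 -0.   -2.28] q [ 0.77  0.92 -0.66  1.94  0.96  0.64  1.91] F [-0.69  0.32  2.84] T [0.02 0.13 0.01] w 46.77965007636651 g 62.165371645241976
d tool x,y: -269.54 239.47
```

Touchdown at z = 12.2 with about 3 N, centred at (501.35, -217.9). I open slightly, then retreat straight up.

Emit:
{"method": "move_arm", "body": {"targets": "0.1 0 0 0 0 0 0;0.16 0 0 0 0 0 0;0.25 0 0 0 0 0 0;0.32 0 0 0 0 0 0;0.32 0 0 0 0 0 0"}}

```text
clock: 29.52
eef_pos: [501.4, -217.8, 11.8]
tool_rot: [3.142, 0.0, -2.275]
force: [0.2, 1.0, -0.2]
width: 56.2
gripper_force: 0.0
```

Emit:
{"method": "move_arm", "body": {"targets": "0.32 0 0 -0.5 0 0 0;0.4 0 0 -1 0 0 0;0.5 0 0 -2 0 0 0;0.5 0 0 -3 0 0 0;0.5 0 0 -3 0 0 0"}}

```text
clock: 29.93
eef_pos: [500.8, -217.4, 108.3]
tool_rot: [3.14, 0.0, -2.275]
force: [0.8, -0.0, 0.1]
width: 64.0
gripper_force: 0.0
```

Emit:
{"method": "move_arm", "body": {"targets": "0.5 0 0 -3 0 0 0;0.5 0 0 -3 0 0 0;0.5 0 0 -2 0 0 0;0.5 0 0 0 0 0 0;0.5 0 0 0 0 0 0"}}

```text
clock: 30.35
eef_pos: [501.9, -218.1, 188.7]
tool_rot: [-3.139, 0.001, -2.276]
force: [0.2, -0.6, -0.5]
width: 64.0
gripper_force: 0.0
```

```bash
python3 st.py;python3 - <<'E'
from h import *
c=cam("side");b=cam("wrist")
h=cv2.resize(c[0],(400,300));w=cv2.resize(b[0],(400,300));z=cv2.resize(c[0][130:220,230:350],(400,300),interpolation=2)
save("f.png",np.vstack([np.hstack([h,w]),np.hstack([z,z*0])]))
E
python3 -c "
from sil import fit
fit('wrist',zc=31.,near=(501.4,-217.8));fit('top',zc=31.,near=(501.4,-217.8))"; python3 dish.py
```

```text
t 30.35 eef [ 501.91 -218.08  188.68] rot [-3.14  0.   -2.28] q [ 0.92  0.68 -0.9   1.84  0.66  0.95  2.16] F [ 0.24 -0.62 -0.47] T [ 0.01  0.05 -0.01] w 63.96270384799704 g 0.0
d tool x,y: -269.31 240.07
wrist cap [ 500.29 -218.12    1.41] rms 0.37
top cap [ 504.35 -212.26    2.55] rms 1.93
wrist [ 501.33 -217.95   51.72] 0.11
top [ 502.19 -216.81   49.93] 1.09
```

View pics/f.png

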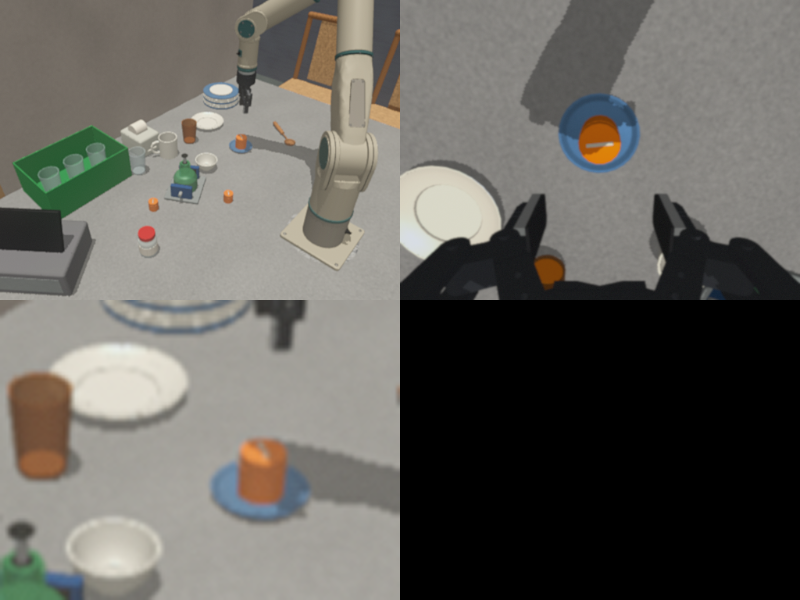

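The cap stands upright in the middle of the dish at (262,470) in the lower view, about 1 mm off centre. The dish hasn't moved, the hand is clear, and the other things are where they were.

```bash
python3 -c "
from cell import order
print(order.finish_job())"
```

```text
the job is handed in; nothing more can be done
None
```

The cap is unscrewed and standing open side down in the middle of the blue dish, about 1 mm off centre. Hand-force readings while turning stayed under about 4 N, and the job was handed in at about 31 s with the gripper clear.

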